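Snap the glass bezel onto the clock that has its dial

TASK

Two turned wooden desk clocks lie face up on the bench, but only one of them has its dial and hands in. Take the loose brass glass bezel, set it on the clock that has the dial, press it straight down past the sprung balls until it snaps and sits flat and fully home on the rubber ring, and leave the other clock open and the things round about where they are. Do not let go: finish with the gripper still on the bezel and pressing it down firmly, about 10 to 15 newtons, so that the rubber ring beds in.

Things in the scene. Friction and masses are not known exactly. Their poses are not given: they have to be found in the camera images.
- bezel: The loose bezel, open side down on the bench: plain brass ring, 64 mm outside diameter, 24 mm high, 0.09 kg, its top closed by a fixed flat glass (18 to 23 mm up) that may be pressed. Grip it across its outside from above. A round bead 3 mm thick inside its lower edge leaves an opening 53 mm across. Origin: centre of its lower edge; z up through the glass. It is round: yaw does not matter.
- clock_a: One of two clock bodies of one shape, fixed on the bench, face up: dark turned wood, 116 mm across at its widest (16 mm up), narrowing to a brass and rubber seat 62 mm across, its top 46 mm above the bench. Fingers round the bezel have over 8 mm free below its lower edge. On the seat stands the brass dial pan, 51 mm across, 14.5 mm high. Origin: on the clock's axis at the bench; z up.
- clock_b: The other clock body, the same in every size. On both, the upper 5.5 mm of the pan tapers from 51 to 43 mm across and so guides the bezel down onto it.
- clock_a_seat (a point): Centre of clock_a's seat, at the top of the rubber ring (46 mm up); the bezel is home with its origin here. Three sprung steel balls 6 mm above it stand 3 mm out of the pan's wall. The bezel's bead meets them with its lower edge 9 to 10 mm above the seat; the push rises to about 9 to 15 N and suddenly drops as the bead goes over, about 5 mm above the seat, and the bezel jumps home.
- clock_b_seat (a point): Centre of clock_b's seat, the same, with three such balls.
- dial: The only dial: white disc 42 mm across, 1.6 mm thick, with hour marks and two black hands, fixed on the rim of the pan of one of the two clocks, 60.5 mm above the bench; which clock changes from start to start (the other shows an open bore). The glass clears it when home. Origin: centre of its underside, on that clock's axis.
- movement: Bystander: black square clock movement, 50 x 50 x 31 mm, not to be disturbed. Origin: centre of its underside.
- glue: Bystander: glue bottle, 40 mm across and 114 mm high, standing farther from the robot than the bezel, not to be disturbed. Origin: centre of its underside.
- calipers: Bystander: steel calipers, 137 x 60 x 5 mm, lying flat nearer the robot, not to be disturbed. Origin: centre of its underside.
Things that resemble listed ones, but are neither listed nor needed, are in the scene too. Leave any orange, red or turquoise look-alike of the bezel alone.

How it is judged:
On the way, in this order (a step that is already met when the one before it is completed fails the run):
1. the bezel is lifted clear of the bench (height (world z) of bezel above 0.03 m), for 0.1 s.
2. the bezel has snapped home on the clock that has the dial (((z of bezel in the frame of clock_a_seat between -0.003 and 0.0015 m and horizontal distance between bezel and clock_a_seat below 0.0025 m and angle between the z axis of bezel and the z axis of clock_a_seat, either way round below 0.04 rad and horizontal distance between dial and clock_a_seat below 0.01 m) or (z of bezel in the frame of clock_b_seat between -0.003 and 0.0015 m and horizontal distance between bezel and clock_b_seat below 0.0025 m and angle between the z axis of bezel and the z axis of clock_b_seat, either way round below 0.04 rad and horizontal distance between dial and clock_b_seat below 0.01 m))), for 0.2 s.
At the end, for the whole second after the job is handed in: The bezel is home on the clock with the dial (lower edge within 1.5 mm of the seat, within 2.5 mm of its axis, level within 0.04 rad), at rest, and the gripper is still on it and presses it onto the clock with more than 5 N (((z of bezel in the frame of clock_a_seat between -0.003 and 0.0015 m and horizontal distance between bezel and clock_a_seat below 0.0025 m and angle between the z axis of bezel and the z axis of clock_a_seat, either way round below 0.04 rad and horizontal distance between dial and clock_a_seat below 0.01 m and contact force between bezel and clock_a above 5 N) or (z of bezel in the frame of clock_b_seat between -0.003 and 0.0015 m and horizontal distance between bezel and clock_b_seat below 0.0025 m and angle between the z axis of bezel and the z axis of clock_b_seat, either way round below 0.04 rad and horizontal distance between dial and clock_b_seat below 0.01 m and contact force between bezel and clock_b above 5 N)) and contact force between the fingers and bezel above 3 N and linear speed of bezel below 0.01 m/s); the arm keeps its last pose, push and grip.
It fails at once if the bezel is pressed down on the clock without a dial ((horizontal distance between bezel and clock_a_seat below 0.01 m and z of bezel in the frame of clock_a_seat below 0.006 m and horizontal distance between dial and clock_a_seat above 0.05 m) or (horizontal distance between bezel and clock_b_seat below 0.01 m and z of bezel in the frame of clock_b_seat below 0.006 m and horizontal distance between dial and clock_b_seat above 0.05 m)).
It fails at once if the black clock movement disturbed (moved more than 30 mm) (distance of movement from where it was at the start of the episode above 0.03 m).
It fails at once if the glue bottle disturbed (moved more than 30 mm) (distance of glue from where it was at the start of the episode above 0.03 m).
It fails at once if the calipers disturbed (moved more than 30 mm) (distance of calipers from where it was at the start of the episode above 0.03 m).
It also fails if it takes over 43 s, if anything falls off the work surface, if the arm or the gripper's body presses on something with over 40 N, if the wrist force passes 120 N, or if a joint passes its speed limit or range.

ROBOT

A 7-joint arm with a two-finger parallel gripper is mounted at the origin on a cart in front of the work surface, level with it; the furniture and walls round the work are solid. World frame = base frame: x ahead of the robot, y to its left, z up, the work surface at z = 0. Lengths are in m, angles in rad, forces in N, time in s.
With the tool pointing down it reaches from about 0.4 to 0.85 m from the base axis. Payload 4.5 kg.
Tool frame: the origin (TCP) lies on the centre line of the jaws, within the pads' length; the fingertips stand 14 mm ahead of it and the grasp point (between the pads) lies 5 mm behind it; z points along the fingers, y is the line along which they close (so a half turn about z gives the same grasp; the last joint's range is limited). The gripper opens to 85 mm and grips with 20 to 120 N. Pads are 22 mm wide; open, the fingers measure 114 mm over their backs; the gripper's body (76 mm by 85 mm) begins 54 mm behind the grasp point. The pads swing forward as they close: fully open they stand 13 mm farther back than shut.
Start: joints at [-1.311, 0.689, -0.195, 1.565, 0.157, 0.902, -0.215], TCP at [0.14, 0.609, 0.245] pointing down, gripper open.
Joint ranges: [-3.01, 3.01], [-0.46, 2.08], [-1.47, 1.51], [0.13, 2.56], [-1, 4.14], [0.04, 2.09], [-2.66, 2.66]. Speed limits (rad/s): [2.57, 2.57, 3.14, 3.14, 3.14, 3.14, 3.14].

INTERFACE

Orientations are given as a rotation vector (axis times angle).
In Python, from bench import * gives the robot as it stands.
- The arm moves only by the tool send_rows, never from a script. Its argument "motion" is a list of rows, each a list of 5 numbers: the finger opening in cm, from 0 to 8.54, then the shift along the tool's x, y, z in cm, then the turn about the tool's z in degrees. A call has 1 to 5 rows; each row is the pose to reach, as a shift and turn from the pose commanded when the call began, along the tool's axes at that moment; what a row does not reach only later rows make up. A row lasts 1/10 s, in which the tool goes at most 50 mm and 8.59 degrees, less where a joint would pass 70% of its speed; a pose out of reach is approached as far as the arm can. A call with a gripper value outside its range is refused whole. The fingers move at their own pace and stop on an object; "grip_force" is the grip in N (left out, the last holds). Time passes only in rows, so rows that repeat a pose let the fingers close. It gives the time, the measured TCP pose, the force, the opening and the grip force at its end, in the units of the state.
- observe(): the state, without advancing time (a new reading comes with each control period).
- camera(name): name is "scene" or "top"; returns (picture, depth): 480x640x3 uint8, blue, green, red; 480x640 float32, m along the optical axis (not along the pixel's ray), 0 where there is no reading.
- camera_params(name): a dict with "vertical_fov" (degrees; the focal length in pixels is half the picture's height over the tangent of half this angle, whatever the lens; pixels are square), "cx", "cy" (the principal point, pixels), "R" (3x3) and "t" (3): a world point X has camera coordinates R X + t. Camera axes: x right, y down, z forward; pixel columns grow to the right and rows downward; lengths in m; the calibration is good to about 2 mm. A picture is of the moment at which its call begins. camera_params takes no time and is no camera call.
- close_job(): hands the job in; it is judged then, once.
The state is a dict: "time": time; "qpos": joint angles; "dq": joint speeds; "joint_torque": joint torques, N m; "position": TCP position; "ee_rot": TCP orientation; "force": force on the tool from outside, world axes, zero at the start; "moment": the same for the moment, N m; "opening": finger opening in m; "finger_force": force on a finger pad.
Only numpy, scipy, OpenCV 4.12 (cv2) and the standard library are available. Lean on these libraries where they do the work, as an engineer would, in place of code of your own. Each camera call takes 0.05 s, during which the arm holds its last target. There are 200 camera calls.

## Working session

There is one attempt and no reset: what is moved stays moved. The work goes in short steps, Python scripts to look and compute and a tool call to move; the robot and the scene stay as the last step left them, time stands still between calls to the robot, and variables do not carry over. Pictures are saved under pics/ and viewed, at most 10 in all, crops included, and the job is handed in when it is done.

Besides the shell and the picture viewer there is one more tool, called after ">>>" by a JSON object that holds its "name" and its "arguments". send_rows: Moves the arm, as the interface text tells. Its arguments: {"type":"object","properties":{"motion":{"type":"array","items":{"type":"array","items":{"type":"number"}}},"grip_force":{"type":"number"}},"required":["motion"]}

```bash
mkdir -p pics; cat > h.py <<'E'
from bench import *
import numpy as np, cv2
from scipy.spatial.transform import Rotation as Ro
def K(n):
    p=camera_params(n); return p, 240/np.tan(np.radians(p["vertical_fov"])/2)
def ray(n,u,v,z):
    p,f=K(n); R=np.array(p["R"]);t=np.array(p["t"])
    d=R.T@np.array([(u-p["cx"])/f,(v-p["cy"])/f,1]); c=-R.T@t
    return c+d*(z-c[2])/d[2]
def cloud(n,D):
    p,f=K(n); R=np.array(p["R"]);t=np.array(p["t"])
    v,u=np.mgrid[:480,:640]
    P=np.stack([(u-p["cx"])/f*D,(v-p["cy"])/f*D,D],-1)
    return (P-t)@R
E
python3 - <<'E'
from h import *
for n in("scene","top"):
    I,D=camera(n); cv2.imwrite(f"pics/{n}0.png",I); np.savez(f"{n}0.npz",I=I,D=D); p,f=K(n); print(n,f,p,(D>0).mean())
o=observe();print(o)
E
```

```text
scene 539.10890268252 {'vertical_fov': 47.99525500852061, 'cx': 322.6885433488475, 'cy': 234.4478948975465, 'R': array([[-0.68548383, -0.72802555,  0.00952478],
       [-0.53108701,  0.49101889, -0.69054112],
       [ 0.49805473, -0.47841326, -0.72323042]]), 't': array([0.36042243, 0.31476096, 1.20778409])} 0.9898014322916666
top 583.724563254522 {'vertical_fov': 44.700305070501834, 'cx': 318.1823548083952, 'cy': 243.78246816918303, 'R': array([[-0.47339771, -0.88078357,  0.01071949],
       [-0.8211563 ,  0.43688063, -0.36720246],
       [ 0.31874276, -0.18263518, -0.93007927]]), 't': array([0.22695221, 0.44939273, 1.23103948])} 0.9074381510416667
{'time': 0.1, 'qpos': array([-1.31121421,  0.68995727, -0.19450869,  1.56623444,  0.15731094,
        0.90246534, -0.21508783]), 'dq': array([-3.49936911e-04, -1.05193964e-03, -1.42918418e-03, -2.68755918e-03,
       -5.49437757e-04, -5.09380610e-04,  1.22265243e-06]), 'joint_torque': array([-2.40230016e-03, -5.40607238e+01, -1.27063058e+00, -1.58987314e+01,
        9.53203038e-03,  4.43467157e-03, -5.19092055e-06]), 'position': array([0.13984278, 0.60858963, 0.24452973]), 'ee_rot': array([-3.53763885e-01, -3.12154755e+00,  2.62642828e-03]), 'force': array([-0.00838079,  0.12077424,  0.03760642]), 'moment': array([-0.01979852, -0.00182089, -0.00255037]), 'finger_force': 0.0, 'opening': 0.08559402166801418}
```

View pics/scene0.png

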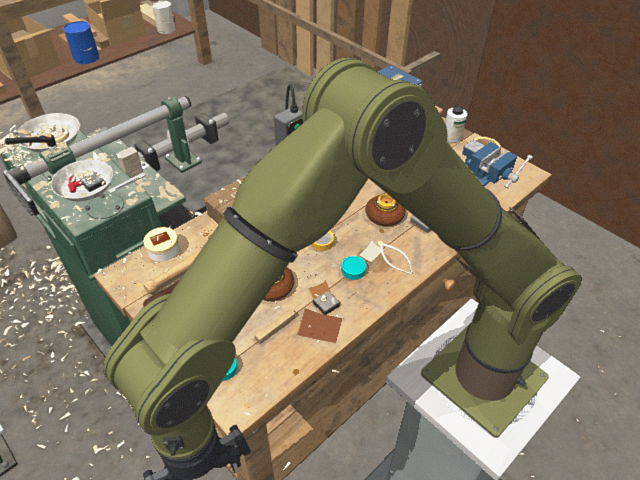

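View pics/top0.png

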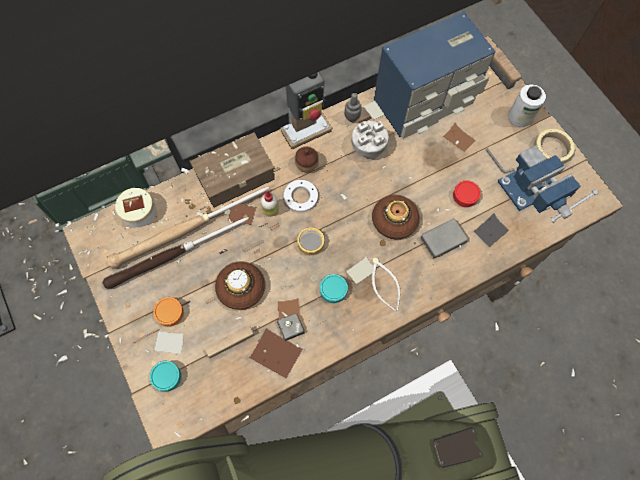

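The top view shows the dialled clock at about (238,283), the brass bezel at (311,240), the open clock at (396,213), the glue at (269,203), the movement at (290,327) and the calipers at (387,285). In the scene view the arm partly hides the bezel (322,240) and the dialled clock (275,283).

```bash
python3 - <<'E'
from h import *
a=np.load("top0.npz"); I,D=a["I"],a["D"]; C=cloud("top",D)
def box(u,v,r): return np.s_[v-r:v+r,u-r:u+r]
# bench plane height
print("bench z",[np.round(C[v,u],4).tolist() for u,v in((270,310),(330,215),(210,330))])
for nm,u,v,r in(("bezel",311,240,22),("dialclock",240,284,34),("open",396,214,34),("glue",269,203,14),("move",290,327,18)):
    P=C[box(u,v,r)].reshape(-1,3); P=P[np.isfinite(P).all(1)]
    z=P[:,2]; print(nm,"zpct",np.round(np.percentile(z,[1,50,90,99]),4))
    h={"bezel":(.015,.03),"dialclock":(.058,.066),"open":(.056,.065),"glue":(.05,.13),"move":(.015,.05)}[nm]
    Q=P[(z>h[0])&(z<h[1])]; 
    if len(Q)>8:
        (c,s,_)=cv2.minAreaRect(Q[:,:2].astype(np.float32)*1000); cc,rr=cv2.minEnclosingCircle(Q[:,:2].astype(np.float32)*1000)
        print("   n",len(Q),"rect",np.round(c,1),np.round(s,1),"circ",np.round(cc,1),round(rr,1),"zmed",np.median(Q[:,2]))
S=np.load("scene0.npz")
I2=S["I"]
out=np.hstack([cv2.resize(I[180:340,180:360],None,fx=2.2,fy=2.2,interpolation=2),cv2.resize(I2[210:330,240:420],(400,352),interpolation=2)])
print(out.shape);cv2.imwrite("pics/crop0.png",out)
# colour ellipses
for n,J,b,o in(("dial",I,box(238,281,20),(218,261)),):
    H=cv2.cvtColor(J[b],cv2.COLOR_BGR2HSV); m=((H[...,1]<50)&(H[...,2]>170)).astype(np.uint8)
    cs,_=cv2.findContours(m,0,1); c=max(cs,key=cv2.contourArea); e=cv2.fitEllipse(cv2.convexHull(c)); print(n,e,ray("top",e[0][0]+o[0],e[0][1]+o[1],.0621))
E
```

```text
bench z [[0.4395, 0.1473, 0.0014], [0.5843, -0.0892, 0.0033], [0.4621, 0.2882, 0.0]]
bezel zpct [-0.0048  0.0031  0.0251  0.0296]
   n 551 rect [541.9 -14. ] [61.7 63.9] circ [542.7 -12.6] 33.2 zmed 0.02366264277769924
dialclock zpct [-0.0046  0.0046  0.0494  0.0665]
   n 293 rect [520.4 181.6] [50.  47.8] circ [519.8 183. ] 26.5 zmed 0.0626679978498754
open zpct [-0.0044  0.0041  0.0458  0.0634]
   n 143 rect [ 500.3 -223.1] [50.5 48.7] circ [ 500.8 -222.3] 26.3 zmed 0.060402885815454894
glue zpct [-0.0045  0.0081  0.0767  0.1084]
   n 233 rect [661.9  33.9] [38.2 36.5] circ [663.6  32.2] 20.9 zmed 0.06723504742860462
move zpct [-0.0034  0.0052  0.0206  0.0297]
   n 409 rect [381.5 123.4] [48.8 48.2] circ [379.9 123.2] 32.6 zmed 0.019308892954719454
(352, 796, 3)
dial ((19.490909576416016, 17.712865829467773), (17.8797664642334, 19.53653907775879), 46.692440032958984) [0.52169059 0.18302524 0.0621    ]
```

View pics/crop0.png

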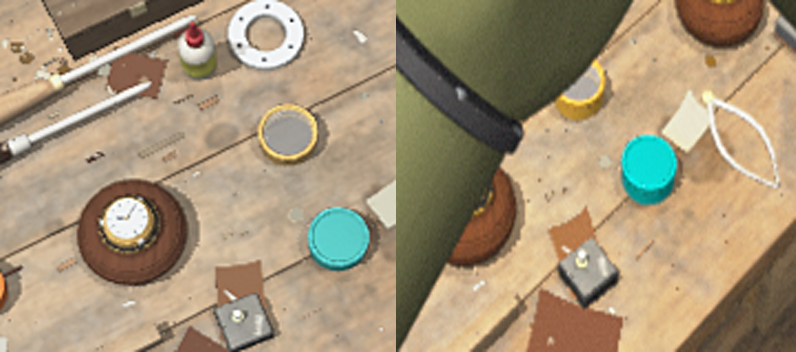

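The crop confirms it: the white dial with hands is on the left clock, the bezel stands clear to its right, and the arm hides both in the scene view. I'll swing the arm to the open side first, then measure from both views.

>>> {"name": "send_rows", "arguments": {"motion": [[8.5, -5, -2.5, 0, 0], [8.5, -10, -5, 0, 0], [8.5, -15, -7.5, 0, 0], [8.5, -20, -10, 0, 0], [8.5, -25, -12, 0, 0]]}}

```text
time: 0.6
position: [0.3355, 0.4505, 0.245]
ee_rot: [-0.353, -3.121, 0.002]
force: [0.7, 1.1, 0.3]
opening: 0.085
finger_force: 0.0
```

>>> {"name": "send_rows", "arguments": {"motion": [[8.5, -4, -3, 0, 0], [8.5, -8, -6, 0, 0], [8.5, -12, -10, 0, 0], [8.5, -14, -14, 0, 0], [8.5, -16, -18, 0, 0]]}}

```text
time: 1.1
position: [0.4511, 0.2384, 0.2449]
ee_rot: [-0.356, -3.121, 0.001]
force: [-0.2, 0.2, -0.1]
opening: 0.0849
finger_force: 0.0
```

>>> {"name": "send_rows", "arguments": {"motion": [[8.5, -1.5, -4.5, 0, 0], [8.5, -3, -9, 0, 0], [8.5, -5, -13.5, 0, 0], [8.5, -6.5, -18, 0, 0], [8.5, -8, -22, 0, 0]]}}

```text
time: 1.6
position: [0.4785, 0.0062, 0.2451]
ee_rot: [-0.356, -3.121, 0.001]
force: [0.7, -0.6, 0.1]
opening: 0.0851
finger_force: 0.0
```

>>> {"name": "send_rows", "arguments": {"motion": [[8.5, -1.5, -4.5, 0, 0], [8.5, -3, -9, 0, 0], [8.5, -5, -13.5, 0, 0], [8.5, -6.5, -18, 0, 0], [8.5, -8, -22, 0, 0]]}}

```text
time: 2.1
position: [0.507, -0.2263, 0.245]
ee_rot: [-0.356, -3.121, 0.0]
force: [0.9, 0.2, -0.1]
opening: 0.0848
finger_force: 0.0
```

```bash
python3 - <<'E'
from h import *
print(observe()["position"])
L=[]
for n in("scene","top"):
    I,D=camera(n); np.savez(f"{n}1.npz",I=I,D=D); cv2.imwrite(f"pics/{n}1.png",I)
    L.append(I)
A=cv2.resize(L[0][190:330,220:370],(400,373),interpolation=2)
B=cv2.resize(L[1],(400,300))
o=np.zeros((373,800,3),np.uint8);o[:,:400]=A;o[:300,400:]=B
cv2.imwrite("pics/c1.png",o)
E
```

```text
[ 0.50704558 -0.22628035  0.24495492]
```

View pics/c1.png

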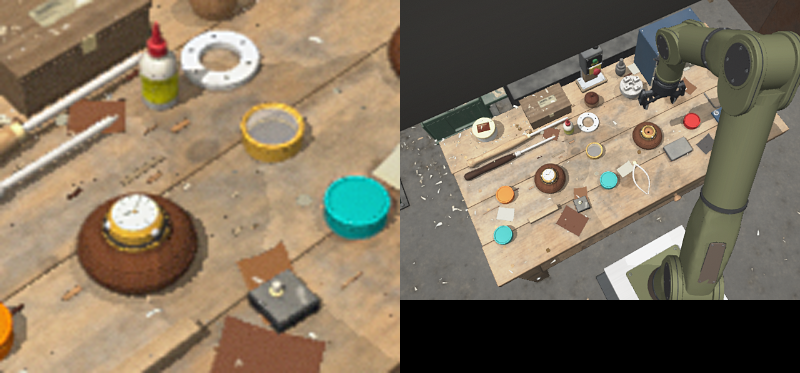

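The scene crop shows both items clear of the arm: bezel at about (322,238) and white dial at about (270,270) in full-picture pixels. Next I'll triangulate glass and dial centres from the two views.

```bash
cat > m.py <<'E'
from h import *
def seg(n,I,u,v,r,kind):
    J=I[v-r:v+r,u-r:u+r]; J=cv2.resize(J,None,fx=4,fy=4,interpolation=cv2.INTER_LINEAR); H=cv2.cvtColor(J,cv2.COLOR_BGR2HSV)
    m=(H[...,1]<60)&(H[...,2]>(150 if kind=="dial" else 60))
    if kind=="ring": m=(H[...,0]>18)&(H[...,0]<32)&(H[...,1]>130)&(H[...,2]>90)
    m=m.astype(np.uint8)
    cs,_=cv2.findContours(m,0,1); c=max(cs,key=cv2.contourArea)
    e=cv2.fitEllipse(cv2.convexHull(c)); uv=[(e[0][0]+.5)/4-.5+u-r,(e[0][1]+.5)/4-.5+v-r]
    return uv,np.array(e[1])/4
def tri(uvs):
    o=[ray(n,*uv,0) for n,uv in uvs]; q=[ray(n,*uv,.1) for n,uv in uvs]
    d=[(b-a)/np.linalg.norm(b-a) for a,b in zip(o,q)]
    A=sum(np.eye(3)-np.outer(x,x) for x in d); b=sum((np.eye(3)-np.outer(x,x))@a for a,x in zip(o,d))
    X=np.linalg.solve(A,b); return X,[np.linalg.norm(np.cross(X-a,x)) for a,x in zip(o,d)]
E
python3 - <<'E'
from m import *
I={n:np.load(n+"1.npz")["I"] for n in("scene","top")}
for nm,s,t,k,z in(("bezel",(322,238,16),(311,240,16),"glass",.023),("dial",(270,270,16),(238,281,16),"dial",.0621)):
    uvs=[]
    for n,a in(("scene",s),("top",t)):
        uv,e=seg(n,I[n],*a,k); uvs.append((n,uv)); print(nm,n,np.round(uv,2),np.round(e,1),"plane",np.round(ray(n,*uv,z),4))
    print("   tri",tri(uvs))
o=observe(); print(o["position"],Ro.from_rotvec(o["ee_rot"]).as_matrix().round(3))
print("turq",ray("top",334,288,.02))
E
```

```text
bezel scene [321.68 237.07] [12.8 18.4] plane [ 0.5404 -0.0097  0.023 ]
bezel top [310.2  239.74] [20.2 22. ] plane [ 0.5423 -0.012   0.023 ]
   tri (array([ 0.54402253, -0.01302909,  0.01783325]), [np.float64(9.810330174047778e-05), np.float64(9.810330174058009e-05)])
dial scene [270.04 269.15] [13.4 16.9] plane [0.5208 0.1845 0.0621]
dial top [237.47 278.51] [18.4 20.3] plane [0.5222 0.1829 0.0621]
   tri (array([0.52339605, 0.18269337, 0.05840579]), [np.float64(6.415709448027534e-05), np.float64(6.415709448027159e-05)])
[ 0.50656391 -0.2319334   0.24454032] [[-0.972  0.235 -0.001]
 [ 0.235  0.972 -0.005]
 [-0.001 -0.005 -1.   ]]
turq [ 0.4117584  -0.00476085  0.02      ]
```

>>> {"name": "send_rows", "arguments": {"motion": [[8.54, 0.4, 4.5, 0, 0], [8.54, 0.8, 9, 0, 0], [8.54, 1.2, 13.5, 0, 0], [8.54, 1.6, 18, 0, 0], [8.54, 1.8, 22.3, 0, 0]]}}

```text
time: 2.7
position: [0.5394, 0.0004, 0.2451]
ee_rot: [-0.352, -3.121, -0.0]
force: [0.4, -0.6, 0.4]
opening: 0.085
finger_force: 0.0
```

>>> {"name": "send_rows", "arguments": {"motion": [[8.54, 0, 0, 4, 0], [8.54, 0, 0, 8, 0], [8.54, 0, 0, 12, 0], [8.54, 0, 0, 15, 0], [8.54, 0, 0, 17, 0]]}}

```text
time: 3.2
position: [0.5384, -0.0015, 0.0728]
ee_rot: [-0.352, -3.118, 0.0]
force: [0.3, -0.9, -0.3]
opening: 0.0855
finger_force: 0.0
```

>>> {"name": "send_rows", "arguments": {"motion": [[8.54, -0.5, -0.9, 0, 0], [8.54, -0.5, -0.9, 0.5, 0], [8.54, -0.5, -0.9, 1, 0], [8.54, -0.5, -0.9, 1, 0]]}}

```text
time: 3.6
position: [0.5432, -0.012, 0.0657]
ee_rot: [0.354, 3.121, 0.001]
force: [0.0, -0.1, -0.6]
opening: 0.0855
finger_force: 0.0
```

>>> {"name": "send_rows", "arguments": {"motion": [[8.54, 0.1, 0.1, 1.5, 0], [8.54, 0.1, 0.1, 3, 0], [8.54, 0.1, 0.1, 4, 0], [8.54, 0.1, 0.1, 4.8, 0], [8.54, 0.1, 0.1, 4.8, 0]]}}

```text
time: 4.1
position: [0.5418, -0.0107, 0.0167]
ee_rot: [-0.354, -3.121, 0.0]
force: [-0.6, 0.6, 0.4]
opening: 0.0854
finger_force: 0.0
```

>>> {"name": "send_rows", "arguments": {"motion": [[7.2, 0, 0, 0.2, 0], [6.6, 0, 0, 0.2, 0], [6, 0, 0, 0.2, 0], [5.5, 0, 0, 0.2, 0], [5.5, 0, 0, 0.2, 0]], "grip_force": 30}}

```text
time: 4.6
position: [0.5425, -0.0108, 0.0158]
ee_rot: [0.354, 3.121, 0.0]
force: [-1.2, -0.7, 6.6]
opening: 0.0623
finger_force: 32.0
```

>>> {"name": "send_rows", "arguments": {"motion": [[5, 0, 0, -0.1, 0], [5, 0, 0, -0.1, 0], [5, 0, 0, -2, 0], [5, 0, 0, -5, 0], [5, 0, 0, -9, 0]], "grip_force": 80}}

```text
time: 5.1
position: [0.5406, -0.0107, 0.1046]
ee_rot: [-0.353, -3.117, 0.001]
force: [1.4, 0.1, -1.2]
opening: 0.0607
finger_force: 86.7
```

>>> {"name": "send_rows", "arguments": {"motion": [[5, 0, 0, -2, 0], [5, 0, 0, -2, 0], [5, 0, 0, -2, 0]]}}

```text
time: 5.4
position: [0.5419, -0.0109, 0.125]
ee_rot: [-0.354, -3.121, 0.0]
force: [0.6, 0.3, -1.8]
opening: 0.0611
finger_force: 86.7
```

```bash
python3 - <<'E'
from m import *
o=observe(); print(o["position"],o["force"],o["opening"])
L=[]
for n in("scene","top"):
    I,D=camera(n); np.savez(f"{n}2.npz",I=I,D=D)
    p,f=K(n); c=np.array(p["R"])@o["position"]+p["t"]; u,v=int(f*c[0]/c[2]+p["cx"]),int(f*c[1]/c[2]+p["cy"]); print(n,u,v)
    L.append(cv2.resize(I[v-60:v+60,u-65:u+65],(400,369),interpolation=2))
cv2.imwrite("pics/c2.png",np.hstack(L))
E
```

```text
[ 0.54185559 -0.01094668  0.12496298] [ 0.5827331   0.32661009 -1.82072284] 0.06114709319476142
scene 321 209
top 309 222
```

View pics/c2.png

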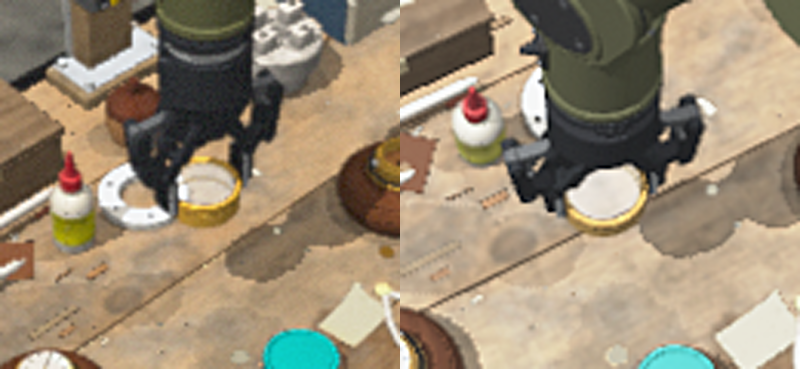

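Bezel is held level between the pads in both views (crop (205,190) scene, (605,195) top). Moving above the dialled clock.

>>> {"name": "send_rows", "arguments": {"motion": [[5, 1, 3, 0, 0], [5, 2.4, 7, 0, 0], [5, 3.8, 11, 0, 0], [5, 5.1, 15, 0, 0], [5, 6.3, 18.5, 0, 0]]}}

```text
time: 6.0
position: [0.5209, 0.1859, 0.1238]
ee_rot: [-0.351, -3.119, 0.001]
force: [-0.2, -0.1, -1.6]
opening: 0.0606
finger_force: 86.8
```

>>> {"name": "send_rows", "arguments": {"motion": [[5, 0, 0, 0, 0], [5, 0, 0, 0, 0], [5, 0, 0, 0, 0]]}}

```text
time: 6.3
position: [0.5217, 0.1818, 0.1242]
ee_rot: [-0.356, -3.12, 0.004]
force: [-0.4, 0.1, -0.9]
opening: 0.061
finger_force: 86.8
```

```bash
python3 - <<'E'
from m import *
o=observe(); print(o["position"],o["force"],o["ee_rot"])
print(((np.array([.522,.1837,.0618+.022])-o["position"])@Ro.from_rotvec(o["ee_rot"]).as_matrix()*100).round(2))
L=[]
for n in("scene","top"):
    I,D=camera(n); np.savez(f"{n}3.npz",I=I,D=D)
    p,f=K(n); c=np.array(p["R"])@o["position"]+p["t"]; u,v=int(f*c[0]/c[2]+p["cx"]),int(f*c[1]/c[2]+p["cy"])
    L.append(cv2.resize(I[v-40:v+80,u-65:u+65],(400,369),interpolation=2))
cv2.imwrite("pics/c3.png",np.hstack(L))
E
```

```text
[0.52174942 0.18175287 0.12424939] [-0.37596263  0.06644632 -0.91699819] [-0.35607001 -3.11969237  0.00393161]
[0.01 0.21 4.04]
```

View pics/c3.png

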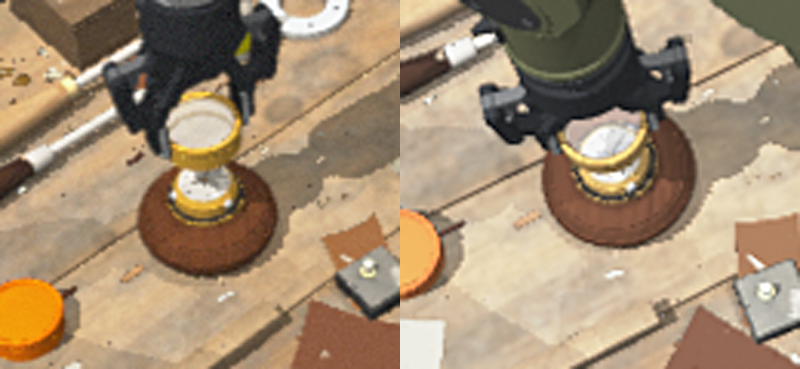

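The bezel hangs over the dialled clock in both views, lined up within about 2 mm. I'll descend with a +2 mm y correction.

>>> {"name": "send_rows", "arguments": {"motion": [[5, 0, 0.2, 1, 0], [5, 0, 0.2, 2.2, 0], [5, 0, 0.2, 3.2, 0], [5, 0, 0.2, 3.6, 0], [5, 0, 0.2, 3.6, 0]]}}

```text
time: 6.9
position: [0.522, 0.1853, 0.0882]
ee_rot: [-0.354, -3.12, 0.002]
force: [0.4, 0.1, -0.9]
opening: 0.0609
finger_force: 86.8
```

>>> {"name": "send_rows", "arguments": {"motion": [[5, 0, 0, 0.4, 0], [5, 0, 0, 0.7, 0], [5, 0, 0, 1, 0], [5, 0, 0, 1, 0]]}}

```text
time: 7.3
position: [0.5225, 0.1855, 0.079]
ee_rot: [-0.354, -3.121, 0.0]
force: [0.4, 0.2, -1.2]
opening: 0.0608
finger_force: 86.8
```

>>> {"name": "send_rows", "arguments": {"motion": [[5, 0, -0.15, 0, 0], [5, 0, -0.15, 0.2, 0], [5, 0, -0.15, 0.4, 0], [5, 0, -0.15, 0.5, 0], [5, 0, -0.15, 0.5, 0]]}}

```text
time: 7.8
position: [0.5222, 0.1841, 0.0741]
ee_rot: [-0.354, -3.121, 0.0]
force: [-0.7, 0.3, -0.4]
opening: 0.0606
finger_force: 86.8
```

>>> {"name": "send_rows", "arguments": {"motion": [[5, 0, 0, 0.1, 0], [5, 0, 0, 0.2, 0], [5, 0, 0, 0.3, 0], [5, 0, 0, 0.3, 0]]}}

```text
time: 8.2
position: [0.5222, 0.1841, 0.0715]
ee_rot: [-0.354, -3.121, 0.0]
force: [-1.2, 0.2, 2.9]
opening: 0.0611
finger_force: 87.3
```

Contact with the balls starts at the expected height, about 9.7 mm above the seat, and the side load is small. Pressing on.

>>> {"name": "send_rows", "arguments": {"motion": [[5, 0, 0, 0.1, 0], [5, 0, 0, 0.2, 0], [5, 0, 0, 0.3, 0], [5, 0, 0, 0.3, 0]]}}

```text
time: 8.6
position: [0.5229, 0.1836, 0.0699]
ee_rot: [0.355, 3.12, -0.0]
force: [-0.8, -1.7, 15.2]
opening: 0.0611
finger_force: 88.7
```

>>> {"name": "send_rows", "arguments": {"motion": [[5, 0, 0, 0.1, 0], [5, 0, 0, 0.2, 0], [5, 0, 0, 0.2, 0]]}}

```text
time: 8.9
position: [0.5225, 0.1833, 0.0678]
ee_rot: [0.355, 3.12, -0.001]
force: [-2.0, -1.2, 8.1]
opening: 0.061
finger_force: 87.8
```

>>> {"name": "send_rows", "arguments": {"motion": [[5, 0, 0, 0.1, 0], [5, 0, 0, 0.2, 0], [5, 0, 0, 0.2, 0]]}}

```text
time: 9.2
position: [0.5209, 0.1834, 0.0633]
ee_rot: [-0.354, -3.119, 0.003]
force: [-2.2, -1.1, -5.0]
opening: 0.0608
finger_force: 87.9
```

>>> {"name": "send_rows", "arguments": {"motion": [[5, 0, 0, 0.1, 0], [5, 0, 0, 0.1, 0]]}}

```text
time: 9.4
position: [0.5216, 0.1838, 0.0628]
ee_rot: [-0.354, -3.12, 0.001]
force: [-2.4, -0.8, -3.6]
opening: 0.061
finger_force: 88.1
```

Snapped over, since the force dropped and the tool jumped down. Now down to the seat.

>>> {"name": "send_rows", "arguments": {"motion": [[5, 0, 0, 0.05, 0], [5, 0, 0, 0.1, 0], [5, 0, 0, 0.1, 0]]}}

```text
time: 9.7
position: [0.5216, 0.1839, 0.0626]
ee_rot: [-0.354, -3.121, 0.001]
force: [-4.3, -2.0, 2.6]
opening: 0.0612
finger_force: 88.6
```

>>> {"name": "send_rows", "arguments": {"motion": [[5, 0, 0, 0.05, 0], [5, 0, 0, 0.1, 0], [5, 0, 0, 0.1, 0]]}}

```text
time: 10.0
position: [0.5216, 0.1839, 0.0623]
ee_rot: [-0.354, -3.121, 0.001]
force: [-6.3, -2.2, 9.7]
opening: 0.0605
finger_force: 89.4
```

>>> {"name": "send_rows", "arguments": {"motion": [[5, 0.07, 0, 0, 0], [5, 0.07, 0, 0.04, 0], [5, 0.07, 0, 0.04, 0], [5, 0.07, 0, 0.04, 0]]}}

```text
time: 10.4
position: [0.5216, 0.1839, 0.0623]
ee_rot: [0.354, 3.121, -0.001]
force: [-5.6, -2.8, 12.0]
opening: 0.061
finger_force: 89.5
```

```bash
python3 - <<'E'
from m import *
o=observe(); print(o["position"],o["force"],o["moment"],Ro.from_rotvec(o["ee_rot"]).as_matrix()[:,2].round(4))
L=[]
for n in("scene","top"):
    I,D=camera(n)
    p,f=K(n); c=np.array(p["R"])@o["position"]+p["t"]; u,v=int(f*c[0]/c[2]+p["cx"]),int(f*c[1]/c[2]+p["cy"])
    L.append(cv2.resize(I[v-50:v+50,u-54:u+54],(400,370),interpolation=2))
cv2.imwrite("pics/c4.png",np.hstack(L)); print(observe()["force"])
E
```

```text
[0.52158772 0.18392771 0.06229597] [-5.55122741 -2.77436437 11.99605904] [-0.60346645  1.11521901  0.03459796] [ 6.e-04 -5.e-04 -1.e+00]
[-6.53625484 -2.5767369  11.15854615]
```

View pics/c4.png

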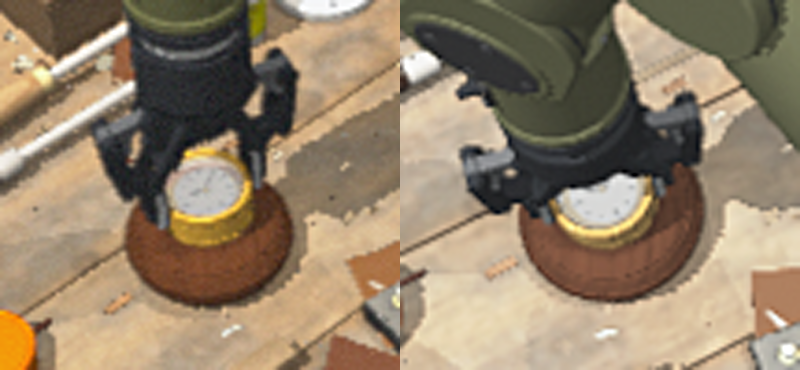

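>>> {"name": "send_rows", "arguments": {"motion": [[5, 0.05, -0.03, 0.02, 0], [5, 0.1, -0.03, 0.02, 0], [5, 0.1, -0.03, 0.02, 0], [5, 0.1, -0.03, 0.02, 0], [5, 0.1, -0.03, 0.02, 0]]}}

```text
time: 11.0
position: [0.5215, 0.1839, 0.0623]
ee_rot: [0.354, 3.119, 0.0]
force: [-3.7, -2.7, 12.1]
opening: 0.061
finger_force: 89.5
```

>>> {"name": "send_rows", "arguments": {"motion": [[5, 0.05, 0, 0.01, 0], [5, 0.05, 0, 0.01, 0], [5, 0.05, 0, 0.01, 0], [5, 0.05, 0, 0.01, 0], [5, 0.05, 0, 0.01, 0]]}}

```text
time: 11.5
position: [0.5215, 0.1839, 0.0623]
ee_rot: [0.355, 3.118, 0.001]
force: [-3.4, -3.7, 12.6]
opening: 0.0611
finger_force: 89.5
```

The last view shows the bezel flat on the dialled clock with the dial seen through the glass. It is steady at about 12–13 N, so I'm handing in.

```bash
python3 -c "
from bench import *
print(close_job()); o=observe(); print(o['position'],o['force'])"
```

```text
the job is handed in; nothing more can be done
None
the job is handed in; nothing more can be done
```

The bezel snapped over the balls onto the clock with the dial and sits flat within about 0.5 mm of home; I handed in at 11.5 s with the gripper still on it, pressing down at about 12.6 N (the hand-in returned no verdict).

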